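Tip a spindle rod out of its tilting tube and lay it in the tray

TASK

Fetch the wooden spindle rod from the tilting tube of the dispenser: press the tube's mouth end down until the rod slides out against the stop, let the tube come level again, then take the rod by its exposed end and draw it straight out. Lay it, without dropping it, flat in the shallow grey tray (not in the deep parts bin) and let go.

Things in the scene. Friction and masses are not known exactly. Their poses are not given: they have to be found in the camera images.
- dispenser: Grey metal stand fixed to the bench: base 85 x 225 x 10 mm, two cheeks 138 mm high, 67 mm over all, with a tilting tube between. Origin on the bench below the tube's hinge (hinge along x, 120 mm up). Tube along y, mouth toward -y, closed end toward +y. A curved steel stop 15 mm wide, 130 mm out from the hinge, top 100 mm above the bench, halts the rod only while tilted; a level rod passes over it.
- tube (a joint): Tilt of the tube: 0 level (at rest), grows as the mouth goes down, end stop 0.61 rad. Sprung and damped: when let go it is level again within about 2 s; holding it fully down takes about 7 N on the pad. The rod starts to slide at 0.25 to 0.4 rad and is out within a second at full tilt; with the tube level it stays where it is.
- tube_pad (a point): Centre of the top of the flat black press pad (26 mm across, 30 mm along) on top of the grey tube near its mouth; turns with the tube. Level: 62 mm from the hinge toward the mouth, 144 mm above the bench. Pressed straight down it stays under the finger and is 104 mm above the bench at full tilt.
- tube_mouth (a point): Centre of the tube's mouth, on the tube's axis, 85 mm from the hinge; its -y axis points out of the mouth. Tube 36 mm outside, 28 mm inside, bore 140 mm deep. Keep clear: a shelf edge 250 mm high, 110 to 170 mm beyond the mouth as seen from the robot (turn the gripper on the robot's side of it), a printer 200 mm high between robot and tray, a control box hanging 0.5 m up at the far right.
- rod: Plain round wooden rod, 18 mm thick, 120 mm long, about 45 g. Origin at its middle, y axis along it, -y end nearest the mouth. Starts hidden in the tube, -y end 10 to 20 mm inside the mouth, on the bottom of the bore (5 mm below the tube's axis). At the stop about 45 mm stand out of the mouth; draw it 80 mm or more along the tube to free it.
- tray: Shallow grey open tray on a black foot, fixed; 158 mm (x) by 92 mm (y), 30 mm high, walls 4 mm, inner floor 16 mm above the bench. Origin on the bench below its centre. The rod fits in along x; lying there its middle is 25 mm above the bench. A deep open-fronted parts bin, 152 x 106 x 68 mm, stands beside it, on either side: a bystander.

How it is judged:
By the outcome, as a careful person would: the job done as asked, in the order asked, and still so for the second after the job is handed in, with the robot touching nothing.
It also fails if it takes over 58 s, if anything falls off the work surface, if the arm or the gripper's body presses on something with over 40 N, if the wrist force passes 120 N, or if a joint passes its speed limit or range.

ROBOT

A 6-joint arm with a two-finger parallel gripper is mounted at the origin on the work surface; the furniture and walls round the work are solid. World frame = base frame: x ahead of the robot, y to its left, z up, the work surface at z = 0. Lengths are in m, angles in rad, forces in N, time in s.
With the tool pointing down it reaches from about 0.275 to 0.825 m from the base axis. Payload 5.2 kg.
Tool frame: the origin (TCP) lies on the centre line of the jaws, within the pads' length; the fingertips stand 22 mm ahead of it and the grasp point (between the pads) lies 3 mm ahead of it; z points along the fingers, y is the direction in which the jaws open and shut (so a half turn about z gives the same grasp; the last joint's range is limited). The gripper opens to 93 mm and grips with 3 to 60 N. Pads are 15 mm wide; open, the fingers measure 128 mm over their backs; the gripper's body (75 mm by 188 mm) begins 65 mm behind the grasp point.
Start: joints at [1.032, 0.259, 1.535, -0, 1.348, -0.203], TCP at [0.181, 0.519, 0.241] pointing down, gripper open.
Joint ranges: [-3.14, 3.14], [-0.91, 2.08], [0.19, 2.58], [-1.22, 4.36], [0.22, 2.71], [-3.12, 3.12]. Speed limits (rad/s): [2.57, 2.57, 3.14, 3.14, 3.14, 3.14].

INTERFACE

Orientations are given as a rotation vector (axis times angle).
In Python, from cell import monitor, camera, r gives the robot as it stands.
- The arm moves only by the tool send_rows, never from a script. Its argument "rows" is a list of rows, each a list of 3 entries, a list of its own where there are three numbers: the turn, a rotation vector about the tool's x, y, z in degrees, then the shift along the tool's x, y, z in cm, then the opening, from 0 (shut) to 1 (fully open). In form: [[[rx, ry, rz], [tx, ty, tz], grip], ...]. A call has 1 to 8 rows; each row shifts and turns the pose as measured when the row begins, along the tool's axes as they then stand; what a row does not reach is not made up. A row lasts 1/12 s, in which the tool goes at most 41.7 mm and 7.16 degrees, less where a joint would pass 70% of its speed; a pose out of reach is approached as far as the arm can. A call is refused whole if a number of a shift passes 4.17 or a number of a turn 7.16, either way. A call with a gripper value outside its range is refused whole. The fingers move at their own pace and stop on an object; "newtons" is the grip in N (left out, the last holds). Time passes only in rows, so rows that do not move let the fingers close. It gives the time, the measured TCP pose, the force and the opening at its end, in the units of the state.
- monitor.get_obs(): the state, without advancing time (a new reading comes with each control period).
- camera(name): name is "side" or "top" or "wrist"; returns a dict with "pixels" (480x640x3 uint8, red, green, blue), "fx", "fy", "cx", "cy" (pixels), "dist" ([k1, k2, p1, p2, k3] as OpenCV has them; the pictures are not rectified), "rvec" (rotation vector, rad) and "tvec" (3), from world to camera coordinates, as OpenCV has them; the wrist camera has in their place "tool_from_camera" (4x4, takes a point from camera to tool coordinates, whose origin is the TCP and whose axes are the flange's). Camera axes: x right, y down, z forward; pixel columns grow to the right and rows downward; lengths in m; the calibration is good to about 2 mm. A picture is of the moment at which its call begins: read the wrist's pose just before it. There is no depth.
- r.hand_in(): hands the job in, once; it reports no verdict.
The state is a dict: "time": time; "joint_pos": joint angles; "joint_velocities": joint speeds; "effort": joint torques, N m; "ee_pos": TCP position; "tcp_rot": TCP orientation; "force": force on the tool from outside, world axes, zero at the start; "torque": the same for the moment, N m; "width": finger opening in m.
Only numpy, scipy, OpenCV 4.12 (cv2) and the standard library are available. Lean on these libraries where they do the work, as an engineer would, in place of code of your own. Each camera call takes 0.05 s, during which the arm holds its last target. There are 200 camera calls.

## Working session

There is one attempt and no reset: what is moved stays moved. The work goes in short steps, Python scripts to look and compute and a tool call to move; the robot and the scene stay as the last step left them, time stands still between calls to the robot, and variables do not carry over. Pictures are saved under pics/ and viewed, about 8 in all and at most 12, crops included, and the job is handed in when it is done.

Besides the shell and the picture viewer there is one more tool, called after "Request:" in YAML: its name, and indented under it one key for each argument. send_rows: Moves the arm, as the interface text tells. Its arguments: {"type":"object","properties":{"rows":{"type":"array","items":{"type":"array"}},"newtons":{"type":"number"}},"required":["rows"]}

```bash
ls; mkdir -p pics; cat > h.py <<'E'
import numpy as np, cv2
from scipy.spatial.transform import Rotation as R
from cell import monitor, camera, r
def pose():
    o=monitor.get_obs(); return np.array(o["ee_pos"]),R.from_rotvec(o["tcp_rot"])
def snap(name,fn=None):
    p,q=pose(); c=camera(name)
    if "rvec" in c:
        W=cv2.Rodrigues(np.array(c["rvec"],float))[0]; c["Rw"]=W.T; c["o"]=-W.T@np.array(c["tvec"],float).ravel()
    else:
        T=np.array(c["tool_from_camera"]); c["Rw"]=q.as_matrix()@T[:3,:3]; c["o"]=p+q.apply(T[:3,3])
    c.pop("tool",None)
    if fn: cv2.imwrite("pics/"+fn,c["pixels"][:,:,::-1])
    import pickle; pickle.dump({k:c[k] for k in("pixels","fx","fy","cx","cy","dist","Rw","o")},open("pics/%s.pkl"%(fn or name),"wb"))
    return c
def load(fn):
    import pickle; return pickle.load(open("pics/%s.pkl"%fn,"rb"))
def ray(c,uv):
    K=np.array([[c["fx"],0,c["cx"]],[0,c["fy"],c["cy"]],[0,0,1.]])
    n=cv2.undistortPoints(np.array([[uv]],float),K,np.array(c["dist"],float))[0,0]
    d=c["Rw"]@np.array([n[0],n[1],1]); return c["o"],d/np.linalg.norm(d)
def onz(c,uv,z):
    o,d=ray(c,uv); return o+d*(z-o[2])/d[2]
def tri(*prs):
    A=np.zeros((3,3));b=np.zeros(3);L=[]
    for c,uv in prs:
        o,d=ray(c,uv);P=np.eye(3)-np.outer(d,d);A+=P;b+=P@o;L.append((o,P))
    x=np.linalg.solve(A,b); return x,[round(1000*np.linalg.norm(P@(x-o)),1) for o,P in L]
E
python3 - <<'E'
from h import *
for n in("side","top"):
    c=snap(n,n+"0.png"); print(n,c["o"],c["Rw"][:,2],c["fx"])
c=snap("wrist","wrist0.png");print(c["o"],c["tool_from_camera"])
print(monitor.get_obs())
E
```

```text
pics
side [ 0.27792261 -0.69341521  0.58070537] [ 0.21468726  0.79416908 -0.56851108] 476.279667250371
top [ 0.30052653 -0.02030983  0.95705301] [ 0.19572296  0.01010852 -0.98060713] 485.31889698870003
[0.1149963  0.54153899 0.38433155] [[-2.75930426e-04 -9.68000315e-01 -2.50948826e-01  6.97907899e-02]
 [ 9.99999138e-01  5.50910871e-05 -1.31205387e-03 -6.03292710e-04]
 [ 1.28389360e-03 -2.50948971e-01  9.67999466e-01 -1.44399666e-01]
 [ 0.00000000e+00  0.00000000e+00  0.00000000e+00  1.00000000e+00]]
{'time': 0.15, 'joint_pos': array([ 1.03217765e+00,  2.59176247e-01,  1.53578822e+00, -1.77011564e-06,
        1.34801788e+00, -2.02798567e-01]), 'joint_velocities': array([ 0.00108997, -0.0010758 , -0.00476878, -0.00070494, -0.00155908,
        0.0013983 ]), 'effort': array([ 1.82237942e-03, -4.37640166e+01, -2.84234226e+01,  7.19980616e-02,
        3.79731087e-02, -6.39059408e-05]), 'ee_pos': array([0.18103003, 0.51895598, 0.24002577]), 'tcp_rot': array([-5.24945170e-01, -3.09691458e+00,  2.03529656e-03]), 'force': array([0.2740729 , 1.28156359, 0.31205926]), 'torque': array([-0.04736757,  0.03439026,  0.05060953]), 'width': 0.09296302874601796}
```

View pics/side0.png

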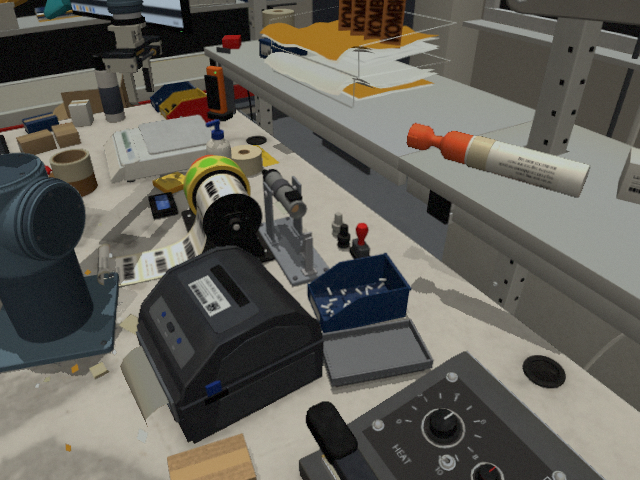

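View pics/top0.png

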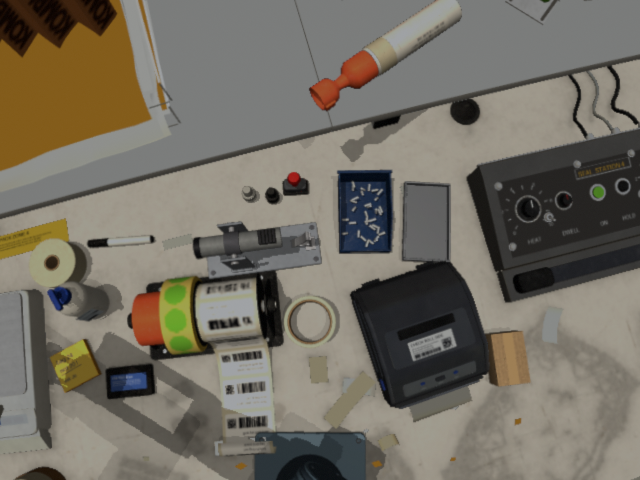

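Side view: dispenser at (285,215), tube with its mouth toward the camera at (297,208), tray at (377,352), bin at (360,290), printer at (230,340). Top view: tube from (195,247) to (283,237), black pad at about (268,236), stop at about (310,241), tray at (426,221), bin at (365,211), shelf edge along the top. Next is an enlarged view.

```bash
python3 - <<'E'
from h import *
s=load("side0.png")["pixels"];t=load("top0.png")["pixels"]
a=cv2.resize(t[205:285,185:335],None,fx=5,fy=5,interpolation=cv2.INTER_CUBIC) #750x400
b=cv2.resize(s[160:290,245:335],None,fx=4,fy=4,interpolation=cv2.INTER_CUBIC)#360x520
cv2.imwrite("pics/z1.png",np.vstack([a[:, :750]])[:,:,::-1])
im=np.zeros((600,800,3),np.uint8); a=cv2.resize(t[210:280,190:325],None,fx=3.2,fy=3.2,interpolation=cv2.INTER_CUBIC)
im[:224,:432]=a; im[:520,440:]=b
im[230:230+340,:432]=cv2.resize(t[165:275,330:460],(432,366),interpolation=cv2.INTER_CUBIC)[:340]
cv2.imwrite("pics/z1.png",im[:,:,::-1])
# tray contour top
hsv=cv2.cvtColor(t,cv2.COLOR_RGB2HSV)
for p in[(426,221),(400,221),(404,200),(426,183),(268,236),(240,243),(283,237),(310,241)]: print(p,t[p[1],p[0]],hsv[p[1],p[0]])
E
```

```text
(426, 221) [99 99 98] [30  3 99]
(400, 221) [142 137 125] [ 21  31 142]
(404, 200) [74 74 74] [ 0  0 74]
(426, 183) [96 96 95] [30  3 96]
(268, 236) [27 26 25] [15 19 27]
(240, 243) [103 102  97] [ 25  15 103]
(283, 237) [80 81 82] [105   6  82]
(310, 241) [49 48 47] [15 10 49]
```

View pics/z1.png

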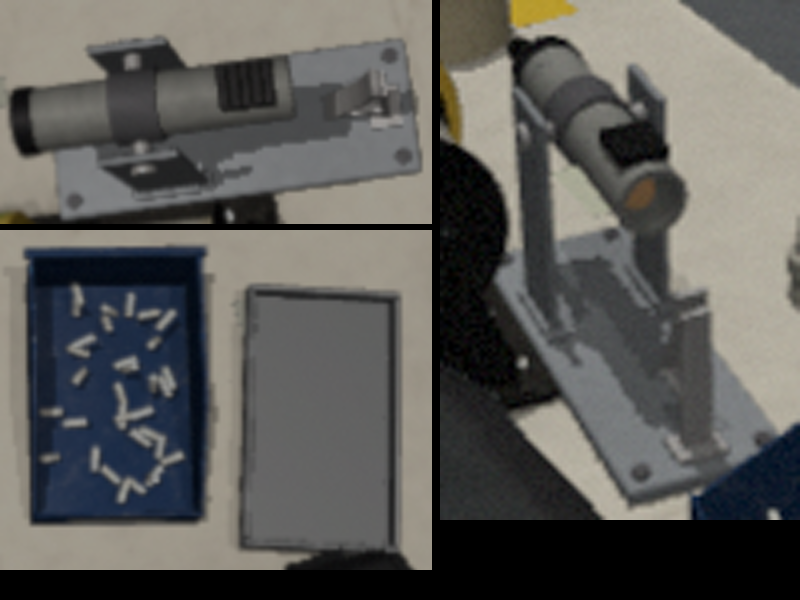

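```bash
python3 - <<'E'
from h import *
T=load("top0.png");S=load("side0.png");np.set_printoptions(precision=4,suppress=True)
f=lambda x,y:(190+x/3.2,210+y/3.2); g=lambda x,y:(330+x/3.323,165+(y-230)/3.323); s=lambda x,y:(245+(x-440)/4,160+y/4)
print("pad",tri((T,f(247,86)),(S,s(634,143))),onz(T,f(247,86),.144))
print("mouth",tri((T,f(292,87)),(S,s(657,198))),onz(T,f(292,87),.12))
m=onz(T,f(292,87),.12);e=onz(T,f(16,123),.12);print("end",e,"len",np.linalg.norm(m-e),"dir deg",np.degrees(np.arctan2(*(m-e)[1::-1])))
h=(np.array(f(139,57))+f(140,145))/2
b=[onz(T,f(*p),.01) for p in[(403,40),(420,170),(60,218)]];print("base",b)
print("cheekholes/hinge",onz(T,f(136,101),.12))
c=[onz(T,g(*p),.03) for p in[(247,286),(398,295),(392,552),(240,547)]];print("tray",c,np.mean(c,0),[np.linalg.norm(c[i]-c[i-1]) for i in range(4)])
# tray side view corners
t=S["pixels"];m=(cv2.inRange(cv2.cvtColor(t,cv2.COLOR_RGB2HSV),(0,0,50),(179,40,125)))
m[:310]=0;m[:,:318]=0;m[:,440:]=0;m[392:]=0
n,l,st,ce=cv2.connectedComponentsWithStats(m);k=1+np.argmax(st[1:,4]);print(st[k],ce[k])
print(onz(S,ce[k],.02))
ks=cv2.approxPolyDP(cv2.convexHull(np.argwhere(l==k)[:,::-1].astype(np.int32)),4,True)[:,0];print(ks.tolist(),[onz(S,p.astype(float),.03) for p in ks])
print("shelf edge",[onz(T,p,.25) for p in[(200,168),(284,149),(400,120)]])
E
```

```text
pad (array([0.4514, 0.0704, 0.1412]), [np.float64(1.3), np.float64(1.3)]) [0.4496 0.0702 0.144 ]
mouth (array([0.4553, 0.0476, 0.1233]), [np.float64(2.4), np.float64(2.4)]) [0.4535 0.0481 0.12  ]
end [0.4331 0.1999 0.12  ] len 0.1531608344551713 dir deg -82.33858060543186
base [array([ 0.5035, -0.0117,  0.01  ]), array([ 0.422 , -0.0224,  0.01  ]), array([0.3915, 0.1986, 0.01  ])]
cheekholes/hinge [0.4455 0.1339 0.12  ]
tray [array([ 0.5822, -0.1876,  0.03  ]), array([ 0.577 , -0.2785,  0.03  ]), array([ 0.4218, -0.267 ,  0.03  ]), array([ 0.4248, -0.1783,  0.03  ])] [ 0.5015 -0.2278  0.03  ] [np.float64(0.157687252316424), np.float64(0.09110100402781829), np.float64(0.15560499587072218), np.float64(0.08874061373476719)]
[ 318  313  122   79 6369] [377.8088 356.9827]
[ 0.5062 -0.2423  0.02  ]
[[439, 389], [332, 391], [318, 378], [321, 331], [406, 313], [439, 366]] [array([ 0.5631, -0.3297,  0.03  ]), array([ 0.417 , -0.2911,  0.03  ]), array([ 0.4045, -0.2638,  0.03  ]), array([ 0.4351, -0.175 ,  0.03  ]), array([ 0.5833, -0.174 ,  0.03  ]), array([ 0.5828, -0.292 ,  0.03  ])]
shelf edge [array([0.5376, 0.1647, 0.25  ]), array([0.5679, 0.0357, 0.25  ]), array([ 0.6163, -0.1449,  0.25  ])]
```

Request:
send_rows:
  rows:
    - [[0,0,0],[-3,-2.5,-0.3],0]
    - [[0,0,0],[-3,-2.5,-0.3],0]
    - [[0,0,0],[-3,-2.5,-0.3],0]
    - [[0,0,0],[-3,-2.5,-0.3],0]
    - [[0,0,0],[-3,-2.5,-0.3],0]
    - [[0,0,0],[-3,-2.5,-0.3],0]
    - [[0,0,0],[-3,-2.5,-0.3],0]
    - [[0,0,0],[-3,-2.5,-0.3],0]
  newtons: 30

```text
time: 0.82
ee_pos: [0.3423, 0.2464, 0.2609]
tcp_rot: [-0.501, -3.096, 0.005]
force: [0.7, -0.3, 0.4]
width: 0.0443
```

Request:
send_rows:
  rows:
    - [[0,0,7],[0,0,0],0]
    - [[0,0,7],[0,0,0],0]
    - [[0,0,7],[0,0,0],0]
    - [[0,0,7],[0,0,0],0]
    - [[0,0,7],[0,0,0],0]
    - [[0,0,7],[0,0,0],0]
    - [[0,0,7],[0,0,0],0]
    - [[0,0,7],[0,0,0],0]

```text
time: 1.48
ee_pos: [0.3476, 0.2356, 0.2603]
tcp_rot: [-1.928, -2.48, 0.013]
force: [-0.0, -0.8, 0.1]
width: 0.0007
```

```bash
cat >> h.py <<'E'
np.set_printoptions(precision=4,suppress=True)
def togo(xyz,yaw_x=None):
    "tool-frame shift in cm to world point, and turn (deg) to tool down with tool x at yaw_x deg"
    p,q=pose(); o=monitor.get_obs(); m=q.as_matrix()
    print("t",o["time"],"p",p,"F",np.array(o["force"]),"w",o["width"],"x-yaw",np.degrees(np.arctan2(m[1,0],m[0,0])),"z",m[:,2])
    print("shift cm",100*q.inv().apply(np.array(xyz)-p))
    if yaw_x is not None:
        a=np.radians(yaw_x); D=np.array([[np.cos(a),np.sin(a),0],[np.sin(a),-np.cos(a),0],[0,0,-1.]])
        print("turn",np.degrees((q.inv()*R.from_matrix(D)).as_rotvec()))
E
python3 - <<'E'
from h import *
togo((.4505,.0703,.19),97.75)
T=load("top0.png")
print("printer",[onz(T,p,.2) for p in[(385,277),(445,264)]],"sealbox",[onz(T,p,.1) for p in[(468,168),(503,300)]])
c=snap("wrist","wrist1.png")
E
```

```text
t 1.4833 p [0.3476 0.2356 0.2603] F [-0.0443 -0.8459  0.0524] w 0.0007342107708608661 x-yaw 104.28128678857301 z [-0.0053 -0.0061 -1.    ]
shift cm [-18.5219   5.9395   7.08  ]
turn [-0.3638  0.2826  6.5304]
printer [array([ 0.3759, -0.1216,  0.2   ]), array([ 0.3963, -0.2169,  0.2   ])] sealbox [array([ 0.5884, -0.2952,  0.1   ]), array([ 0.3445, -0.344 ,  0.1   ])]
```

Request:
send_rows:
  rows:
    - [[-0.3,0.3,6.5],[0,0,0],0]
    - [[0,0,0],[-3.5,1.6,0.4],0]
    - [[0,0,0],[-3.5,1.6,0.8],0]
    - [[0,0,0],[-3.5,1.6,1.4],0]
    - [[0,0,0],[-3.5,1.6,1.8],0]
    - [[0,0,0],[-3.2,1.5,1.8],0]
    - [[0,0,0],[0,0,0],0]
    - [[0,0,0],[0,0,0],0]

```text
time: 2.2
ee_pos: [0.4514, 0.0723, 0.1966]
tcp_rot: [2.049, 2.381, 0.006]
force: [-0.3, 0.8, 0.7]
width: 0.0002
```

```bash
python3 - <<'E'
from h import *
togo((.4505,.0703,.19),97.75)
s=snap("side","s2.png")["pixels"];w=snap("wrist","w2.png")["pixels"];t=snap("top","t2.png")["pixels"]
im=np.zeros((600,800,3),np.uint8)
im[:300,:400]=cv2.resize(w,(400,300),interpolation=cv2.INTER_AREA);im[:600,400:]=cv2.resize(s[110:310,200:333],(400,600),interpolation=cv2.INTER_CUBIC)
im[300:,:400]=cv2.resize(t[130:280,190:390],(400,300),interpolation=cv2.INTER_CUBIC)
cv2.imwrite("pics/z2.png",im[:,:,::-1])
E
```

```text
t 2.2 p [0.4514 0.0723 0.1966] F [-0.3026  0.7978  0.7491] w 0.00022244779946170698 x-yaw 98.5834755638355 z [ 0.0026  0.0027 -1.    ]
shift cm [-0.1901 -0.1166  0.6548]
turn [ 0.1673 -0.1301  0.8333]
```

View pics/z2.png

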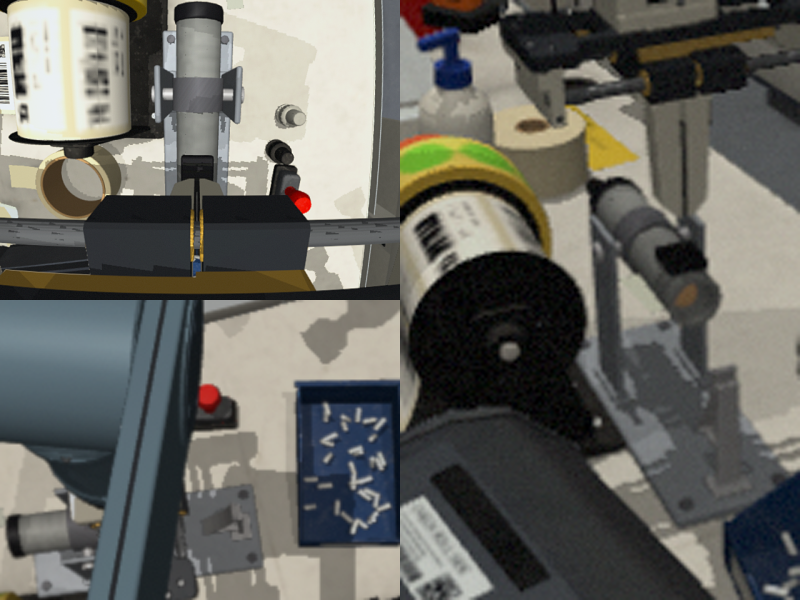

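The wrist view shows the pad at about (200,165) in its panel, right under the shut fingers (197,190). The side view shows the tips above the tube, and the tube is level. Pressing now.

Request:
send_rows:
  rows:
    - [[0.2,-0.1,0.8],[-0.2,-0.1,0.8],0]
    - [[0,0,0],[0,0,1.2],0]
    - [[0,0,0],[0,0,1],0]
    - [[0,0,0],[0,0,0.8],0]
    - [[0,0,0],[0,0,0.8],0]
    - [[0,0,0],[0,0,0.8],0]
    - [[0,0,0],[0,0,0.6],0]
    - [[0,0,0],[0,0,0.4],0]

```text
time: 3.02
ee_pos: [0.4523, 0.0723, 0.141]
tcp_rot: [2.024, 2.369, -0.0]
force: [-2.5, -1.6, 9.6]
width: 0.0003
```

```bash
python3 - <<'E'
from h import *
togo((.4505,.0703,.126),97.75)
E
```

```text
t 3.0167 p [0.4523 0.0723 0.141 ] F [-2.4788 -1.6063  9.5568] w 0.00029461487941782676 x-yaw 98.94694072689329 z [ 0.0194 -0.0169 -0.9997]
shift cm [-0.1434 -0.2382  1.4952]
turn [0.9588 1.1198 1.2062]
```

Request:
send_rows:
  rows:
    - [[0.9,1,1],[-0.1,-0.2,0.5],0]
    - [[0,0,0],[0,0,0.5],0]
    - [[0,0,0],[0,0,0.4],0]
    - [[0,0,0],[0,0,0.3],0]
    - [[0,0,0],[0,0,0.2],0]
    - [[0,0,0],[0,0,0.1],0]

```text
time: 3.52
ee_pos: [0.4537, 0.0711, 0.1314]
tcp_rot: [2.032, 2.367, 0.002]
force: [-3.6, -4.0, 6.4]
width: 0.0003
```

```bash
python3 - <<'E'
from h import *
togo((.4505,.0703,.126),97.75)
E
```

```text
t 3.5167 p [0.4537 0.0711 0.1314] F [-3.638  -3.9758  6.4106] w 0.00029588085317858593 x-yaw 98.69333700237027 z [ 0.0179 -0.0136 -0.9997]
shift cm [-0.0207 -0.336   0.5319]
turn [0.9046 0.9153 0.9505]
```

Request:
send_rows:
  rows:
    - [[0.9,0.9,0.9],[0,-0.3,0.5],0]
    - [[0,0,0],[0,-0.1,0.4],0]
    - [[0,0,0],[0,-0.1,0.4],0]
    - [[0,0,0],[0,0,0.3],0]
    - [[0,0,0],[0,0,0.2],0]

```text
time: 3.93
ee_pos: [0.4564, 0.0684, 0.1289]
tcp_rot: [2.031, 2.357, 0.011]
force: [-4.6, -3.9, 12.0]
width: 0.0003
```

```bash
python3 - <<'E'
from h import *
togo((.4505,.0703,.126),97.75)
s=snap("side","s3.png")["pixels"]
cv2.imwrite("pics/z3.png",cv2.resize(s[110:310,200:400],(600,600),interpolation=cv2.INTER_CUBIC)[:,:,::-1])
E
```

```text
t 3.9333 p [0.4564 0.0684 0.1289] F [-4.5723 -3.9446 11.9967] w 0.00034507916441400225 x-yaw 98.48267144380695 z [ 0.0272 -0.0145 -0.9995]
shift cm [ 0.2836 -0.5647  0.271 ]
turn [1.4263 1.0404 0.7456]
```

View pics/z3.png

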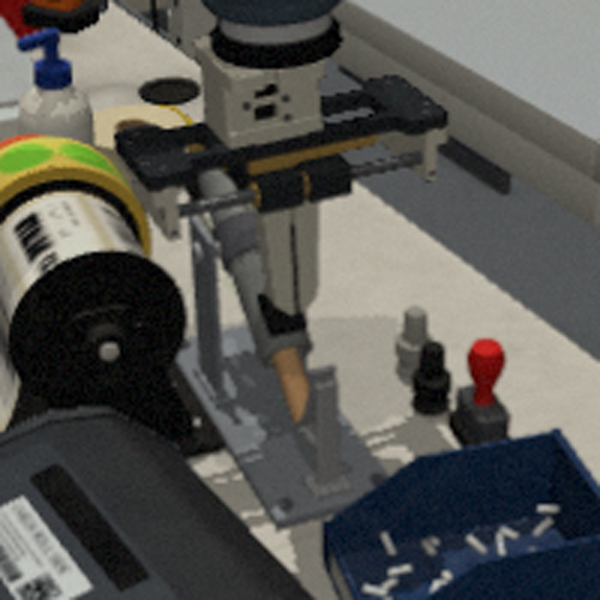

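The side view shows the tube tilted fully. The rod is out at about (295,385), with its end at the stop. I'll hold briefly, then lift straight up.

Request:
send_rows:
  rows:
    - [[0.5,0.5,0],[0.1,-0.4,0.3],0]
    - [[0,0,0],[0,-0.1,0.2],0]
    - [[0,0,0],[0,-0.1,0.2],0]
    - [[0,0,0],[0,-0.1,0.2],0]
    - [[0,0,0],[0,-0.1,0.2],0]
    - [[0,0,0],[0,0,0.2],0]
    - [[0,0,0],[0,0,0.2],0]
    - [[0,0,0],[0,0,0.2],0]

```text
time: 4.65
ee_pos: [0.4568, 0.0683, 0.1284]
tcp_rot: [1.994, 2.358, 0.024]
force: [-5.7, -4.6, 16.2]
width: 0.0001
```

Request:
send_rows:
  rows:
    - [[0,0,0],[0,0,-0.8],0]
    - [[0,0,0],[0,0,-0.8],0]
    - [[0,0,0],[0,0,-0.8],0]
    - [[0,0,0],[0,0,-0.8],0]
    - [[0,0,0],[0,0,-1.2],0]
    - [[0,0,0],[0,0,-1.6],0]
    - [[0,0,0],[0,0,-1.6],0]
    - [[0,0,0],[0,0,0],0]

```text
time: 5.32
ee_pos: [0.4507, 0.0747, 0.2112]
tcp_rot: [1.984, 2.364, 0.028]
force: [0.8, -0.3, -0.4]
width: 0.0006
```

```bash
python3 - <<'E'
from h import *
togo((.456,.028,.19),97.75)
E
```

```text
t 5.3167 p [0.4507 0.0747 0.2112] F [ 0.8194 -0.3072 -0.4124] w 0.0005821663152164334 x-yaw 99.9287846877433 z [ 0.0536 -0.0217 -0.9983]
shift cm [-4.627  -0.3966  2.2429]
turn [2.8445 1.7043 2.2213]
```

Request:
send_rows:
  rows:
    - [[2.8,1.7,2.2],[0,0,0],0.5]
    - [[0,0,0],[-2.4,0,0.3],0.5]
    - [[0,0,0],[-2.4,0,0.3],0.5]
    - [[0,0,0],[0,0,0],0.5]
    - [[0,0,0],[0,0,0],0.5]
    - [[0,0,0],[0,0,0],0.5]
    - [[0,0,0],[0,0,0],0.5]
    - [[0,0,0],[0,0,0],0.5]

```text
time: 5.98
ee_pos: [0.4563, 0.0293, 0.2042]
tcp_rot: [-2.062, -2.367, -0.004]
force: [-0.5, 0.0, -0.5]
width: 0.0456
```

Request:
send_rows:
  rows:
    - [[0,0,0],[0,0,0],0.5]
    - [[0,0,0],[0,0,0],0.5]
    - [[0,0,0],[0,0,0],0.5]
    - [[0,0,0],[0,0,0],0.5]
    - [[0,0,0],[0,0,0],0.5]
    - [[0,0,0],[0,0,0],0.5]
    - [[0,0,0],[0,0,0],0.5]
    - [[0,0,0],[0,0,0],0.5]

```text
time: 6.65
ee_pos: [0.4558, 0.0317, 0.2044]
tcp_rot: [-2.058, -2.37, -0.005]
force: [-0.5, -0.1, 1.0]
width: 0.0461
```

```bash
python3 - <<'E'
from h import *
togo((.4565,.026,.118),97.75)
s=snap("side","s4.png")["pixels"];w=snap("wrist","w4.png")["pixels"];t=snap("top","t4.png")["pixels"]
im=np.zeros((600,800,3),np.uint8)
im[:300,:400]=cv2.resize(w[120:,80:560],(400,300),interpolation=cv2.INTER_AREA);im[:600,400:]=cv2.resize(s[130:270,240:333],(400,600),interpolation=cv2.INTER_CUBIC)
im[300:,:400]=cv2.resize(t[130:280,190:390],(400,300),interpolation=cv2.INTER_CUBIC)
cv2.imwrite("pics/z4.png",im[:,:,::-1])
E
```

```text
t 6.65 p [0.4558 0.0317 0.2044] F [-0.5202 -0.081   0.9664] w 0.046103431506242576 x-yaw 98.07491333324862 z [-0.0001  0.0041 -1.    ]
shift cm [-0.6081 -0.0113  8.6391]
turn [ 0.0275 -0.2322  0.3249]
```

View pics/z4.png

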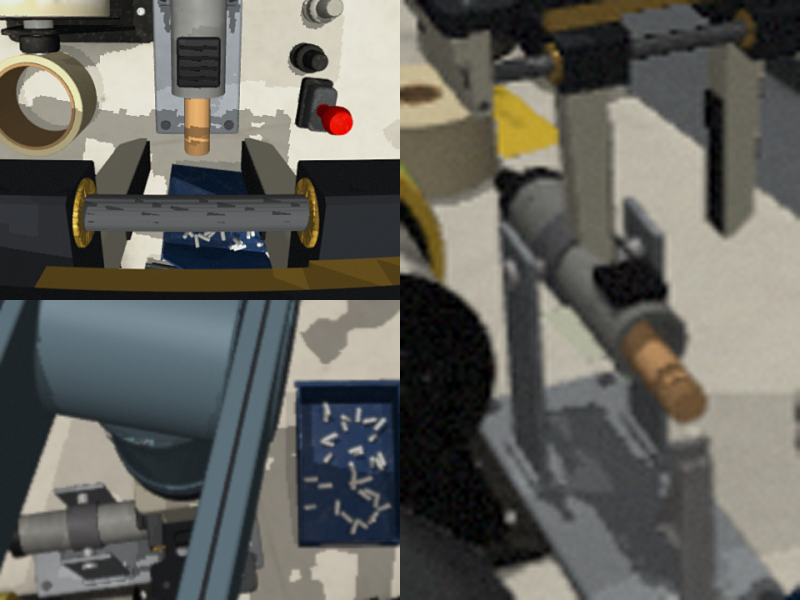

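The tube is level and the rod stands out, at (197,125) in the wrist panel and (665,370) in the side panel. It reads as centred between the jaws. Next I measure its ends across the two views.

```bash
python3 - <<'E'
from h import *
S=load("s4.png");W=load("w4.png")
def ends(c,box):
    x0,y0,x1,y1=box;h=cv2.cvtColor(c["pixels"],cv2.COLOR_RGB2HSV);m=cv2.inRange(h,(5,70,60),(22,255,255));k=np.zeros_like(m);k[y0:y1,x0:x1]=m[y0:y1,x0:x1]
    n,l,st,ce=cv2.connectedComponentsWithStats(k);i=1+np.argmax(st[1:,4]);P=np.argwhere(l==i)[:,::-1]
    (cx,cy),wh,a=rect=cv2.minAreaRect(P.astype(np.int32)); b=cv2.boxPoints(rect);print(st[i],rect)
    e=sorted([(b[j]+b[(j+1)%4])/2 for j in range(4)],key=lambda q:q[1]); return e[0],e[-1],(cx,cy)
s=ends(S,(280,190,315,240));w=ends(W,(280,220,360,320))
print(s,w)
for i in (0,1,2): print(tri((S,s[i]),(W,w[i])), onz(W,w[i],.12))
togo((.4565,.026,.118),97.75)
E
```

```text
[291 205  20  24 236] ((300.70001220703125, 216.6000213623047), (25.400001525878906, 10.0), 53.13010025024414)
[ 301  238   31   69 2059] ((315.9999694824219, 272.0), (67.99998474121094, 29.999996185302734), 90.0)
(array([293.08, 206.44], dtype=float32), array([308.32, 226.76], dtype=float32), (300.70001220703125, 216.6000213623047)) (array([316., 238.], dtype=float32), array([316., 306.], dtype=float32), (315.9999694824219, 272.0))
(array([0.45  , 0.0493, 0.1309]), [np.float64(3.4), np.float64(3.4)]) [0.4537 0.0461 0.12  ]
(array([0.4614, 0.0022, 0.1127]), [np.float64(1.4), np.float64(1.4)]) [0.4595 0.0055 0.12  ]
(array([0.4558, 0.0267, 0.1209]), [np.float64(0.7), np.float64(0.7)]) [0.4565 0.0262 0.12  ]
t 6.8 p [0.4558 0.0317 0.2044] F [ 0.2046 -1.0202 -0.486 ] w 0.04607142994133702 x-yaw 98.06991695267178 z [-0.0001  0.0041 -1.    ]
shift cm [-0.6053 -0.0103  8.6362]
turn [ 0.0254 -0.2339  0.3199]
```

Request:
send_rows:
  rows:
    - [[0,-0.2,0.3],[-0.7,0,1],0.5]
    - [[0,0,0],[0,0,2],0.5]
    - [[0,0,0],[0,0,2],0.5]
    - [[0,0,0],[0,0,1.6],0.5]
    - [[0,0,0],[0,0,1.2],0.5]
    - [[0,0,0],[0,0,0.6],0.5]
    - [[0,0,0],[0,0,0],0.5]

```text
time: 7.38
ee_pos: [0.4589, 0.0238, 0.1187]
tcp_rot: [2.064, 2.363, 0.005]
force: [-0.2, -0.3, -0.0]
width: 0.0465
```

```bash
python3 - <<'E'
from h import *
togo((.4567,.025,.118),97.75)
E
```

```text
t 7.3833 p [0.4589 0.0238 0.1187] F [-0.2098 -0.2988 -0.0051] w 0.04647673775745632 x-yaw 97.72248293376202 z [ 0.0057 -0.0005 -1.    ]
shift cm [ 0.1439 -0.1998  0.0716]
turn [ 0.3187  0.0721 -0.0273]
```

Request:
send_rows:
  rows:
    - [[0.3,0,0],[0,-0.2,0.1],0.5]
    - [[0,0,0],[0,0,0],0]
    - [[0,0,0],[0,0,0],0]
    - [[0,0,0],[0,0,0],0]
    - [[0,0,0],[0,0,0],0]
    - [[0,0,0],[0,0,0],0]
    - [[0,0,0],[0,0,0],0]
  newtons: 30

```text
time: 7.97
ee_pos: [0.459, 0.0231, 0.1209]
tcp_rot: [2.063, 2.362, 0.003]
force: [-0.2, 0.5, 0.1]
width: 0.017
```

```bash
python3 - <<'E'
from h import *
togo((.4567+.0135,.025-.0991,.119),97.75)
E
```

```text
t 7.9667 p [0.459  0.0231 0.1209] F [-0.2163  0.5481  0.0739] w 0.016986907007859223 x-yaw 97.72882751891105 z [ 0.0054 -0.0024 -1.    ]
shift cm [-9.7857 -0.194   0.2203]
turn [ 0.2898  0.1774 -0.0207]
```

Request:
send_rows:
  rows:
    - [[0,0,0],[-0.8,0,-0.1],0]
    - [[0,0,0],[-1.2,0,0],0]
    - [[0,0,0],[-1.4,0,0],0]
    - [[0,0,0],[-1.4,0,0],0]
    - [[0,0,0],[-1.4,0,0],0]
    - [[0,0,0],[-1.4,0,0],0]
    - [[0,0,0],[-1.4,0,0],0]
    - [[0,0,0],[-1.2,0,0],0]

```text
time: 8.63
ee_pos: [0.4733, -0.0833, 0.1234]
tcp_rot: [2.055, 2.367, 0.003]
force: [0.1, 0.5, -0.0]
width: 0.0171
```

```bash
python3 - <<'E'
from h import *
togo((.44,-.09,.27),97.75)
s=snap("side","s5.png")["pixels"]
cv2.imwrite("pics/z5.png",cv2.resize(s[130:330,200:400],(600,600),interpolation=cv2.INTER_CUBIC)[:,:,::-1])
E
```

```text
t 8.6333 p [ 0.4733 -0.0833  0.1234] F [ 0.1061  0.485  -0.0186] w 0.017123258865386532 x-yaw 98.04886788068585 z [ 0.0065 -0.0033 -1.    ]
shift cm [ -0.2551  -3.2996 -14.6832]
turn [0.3426 0.2375 0.2996]
```

View pics/z5.png

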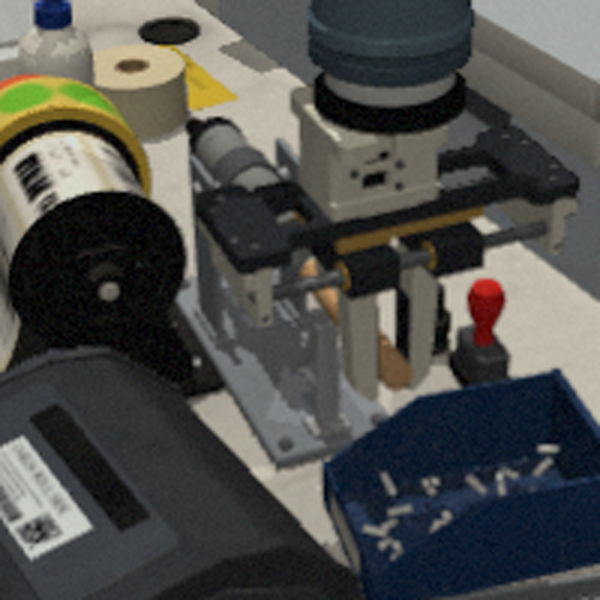

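The rod has left the tube. It shows level in the jaws, from (310,270) to (400,370). Raising, then turning.

Request:
send_rows:
  rows:
    - [[0,0,0],[-0.4,-0.3,-2.5],0]
    - [[0,0,0],[-0.4,-0.7,-3],0]
    - [[0,0,0],[-0.4,-0.8,-3],0]
    - [[0,0,0],[-0.4,-0.8,-3],0]
    - [[0,0,0],[-0.4,-0.8,-3],0]
    - [[0,0,0],[0,0,0],0]
    - [[0,0,-6],[0,0,0],0]
    - [[0,0,-6],[0,0,0],0]

```text
time: 9.35
ee_pos: [0.4394, -0.1121, 0.2743]
tcp_rot: [1.799, 2.569, -0.001]
force: [0.6, 0.2, 0.1]
width: 0.0175
```

Request:
send_rows:
  rows:
    - [[0,0,-7],[0,0,0],0]
    - [[0,0,-7],[0,0,0],0]
    - [[0,0,-7],[0,0,0],0]
    - [[0,0,-7],[0,0,0],0]
    - [[0,0,-7],[0,0,0],0]
    - [[0,0,-7],[0,0,0],0]
    - [[0,0,-7],[0,0,0],0]
    - [[0,0,-7],[0,0,0],0]

```text
time: 10.02
ee_pos: [0.438, -0.1101, 0.2707]
tcp_rot: [0.344, 3.121, -0.0]
force: [0.5, 0.5, -1.0]
width: 0.0168
```

```bash
python3 - <<'E'
from h import *
togo((.5385,-.2305,.2),176)
T=load("top0.png");t=T["pixels"]
m=cv2.inRange(cv2.cvtColor(t,cv2.COLOR_RGB2HSV),(0,0,60),(179,14,112));k=np.zeros_like(m);k[178:266,398:456]=m[178:266,398:456]
n,l,st,ce=cv2.connectedComponentsWithStats(k);i=1+np.argmax(st[1:,4]);rect=cv2.minAreaRect(np.argwhere(l==i)[:,::-1].astype(np.int32))
c=[onz(T,b,.03) for b in cv2.boxPoints(rect)];print(rect,c,np.mean(c,0))
for i in range(4): d=c[i]-c[i-1];print(np.linalg.norm(d),np.degrees(np.arctan2(d[1],d[0])))
E
```

```text
t 10.0167 p [ 0.438  -0.1101  0.2707] F [ 0.5057  0.4859 -1.0201] w 0.016780171573061334 x-yaw 167.41396652957303 z [ 0.0016 -0.0005 -1.    ]
shift cm [-12.4174  -9.5656   7.0932]
turn [-0.0134  0.0972 -8.586 ]
((426.0, 221.0), (80.0, 46.0), 90.0) [array([ 0.584, -0.185,  0.03 ]), array([ 0.5844, -0.2774,  0.03  ]), array([ 0.4236, -0.2691,  0.03  ]), array([ 0.4236, -0.1798,  0.03  ])] [ 0.5039 -0.2278  0.03  ]
0.1604295454312096 -1.8702285526830182
0.09240490603601142 -89.73985948789671
0.16103454187714603 177.04090549289077
0.08932664195267324 89.96395594109849
```

```bash
python3 - <<'E'
from h import *
T=load("top0.png");S=load("side0.png")
for n,a,b in[("tray ++",(404.3,181.9),(406,319)),("tray +-",(449.8,184.6),(431,355)),("tray --",(448,261.9),(327,381)),("seal",(468,168),(463,353))]: print(n,tri((T,a),(S,b)))
s=snap("side")["pixels"]
im=np.hstack([cv2.resize(load("side0.png")["pixels"][300:400,300:500],(800,400),interpolation=cv2.INTER_CUBIC)])
im2=np.zeros((600,800,3),np.uint8);im2[:300,:600]=cv2.resize(S["pixels"][300:400,300:500],(600,300),interpolation=cv2.INTER_CUBIC);im2[300:,:400]=cv2.resize(s[130:330,200:467],(400,300));w=snap("wrist","w6.png")["pixels"];im2[300:,400:]=cv2.resize(w,(400,300),interpolation=cv2.INTER_AREA)
cv2.imwrite("pics/z6.png",im2[:,:,::-1])
E
```

```text
tray ++ (array([ 0.5798, -0.1869,  0.03  ]), [np.float64(2.3), np.float64(2.3)])
tray +- (array([ 0.5751, -0.2763,  0.0392]), [np.float64(0.9), np.float64(0.9)])
tray -- (array([ 0.4197, -0.2681,  0.0243]), [np.float64(2.9), np.float64(2.9)])
seal (array([ 0.603 , -0.3071,  0.0667]), [np.float64(3.3), np.float64(3.3)])
```

View pics/z6.png

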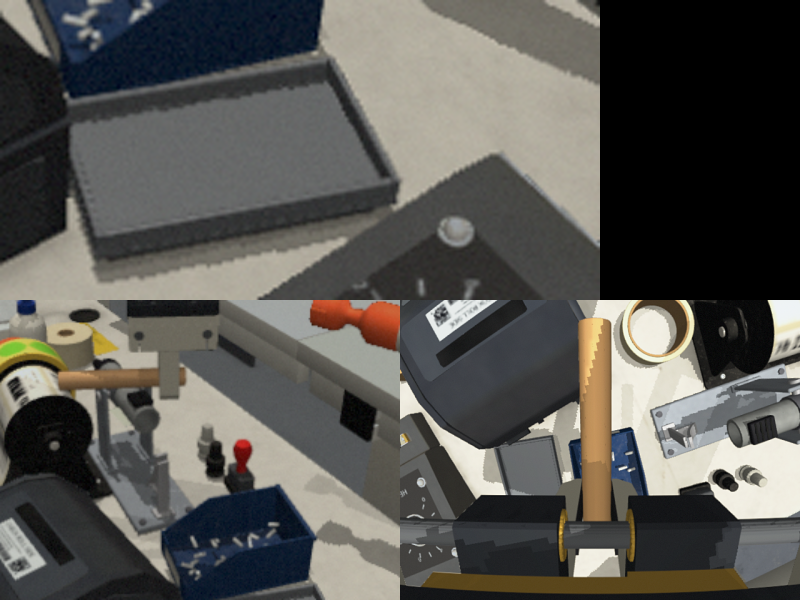

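The tray is clear ahead, with its rim measured at z≈0.03. The rod lies straight along the tool's x axis, from (595,320) to (597,480) in the wrist panel, with its long end toward the robot. The seal box is about 67 mm high, so the gripper body clears it. Moving over the tray.

Request:
send_rows:
  rows:
    - [[0,0,-7],[0,0,0],0]
    - [[0,0,-2.3],[0,0,0],0]
    - [[0,0,0],[-2.8,-2.8,0],0]
    - [[0,0,0],[-2.8,-2.8,0],0]
    - [[0,0,0],[-2.8,-2.8,0],0]
    - [[0,0,0],[-2.8,-2.8,0],0]
    - [[0,0,0],[0,0,0],0]
    - [[0,0,0],[0,0,0],0]

```text
time: 10.78
ee_pos: [0.5438, -0.2312, 0.265]
tcp_rot: [-0.139, -3.135, -0.007]
force: [0.7, 1.0, 0.3]
width: 0.0172
```

```bash
python3 - <<'E'
from h import *
togo((.543,-.2303,.06),176.7)
E
```

```text
t 10.7833 p [ 0.5438 -0.2312  0.265 ] F [0.7256 0.969  0.3157] w 0.017203614753523895 x-yaw 174.92370450429914 z [-0.0036  0.0048 -1.    ]
shift cm [ 0.0081 -0.0132 20.5035]
turn [ 0.2604 -0.2235 -1.7768]
```

Request:
send_rows:
  rows:
    - [[0.3,-0.2,-1.8],[0,0,2],0]
    - [[0,0,0],[0,0,3.5],0]
    - [[0,0,0],[0,0,3.5],0]
    - [[0,0,0],[0,0,3.5],0]
    - [[0,0,0],[0,0,3],0]
    - [[0,0,0],[0,0,2],0]
    - [[0,0,0],[0,0,0],0]
    - [[0,-4.5,0],[0,0,0],0]

```text
time: 11.45
ee_pos: [0.5432, -0.2265, 0.0855]
tcp_rot: [0.118, 3.057, -0.007]
force: [0.9, -0.0, 0.1]
width: 0.0169
```

```bash
python3 - <<'E'
from h import *
togo((.543,-.2303,.04),176.7)
s=snap("side","s7.png")["pixels"];w=snap("wrist","w7.png")["pixels"]
im=np.zeros((600,800,3),np.uint8);im[:,:]=cv2.resize(s[250:400,280:480],(800,600),interpolation=cv2.INTER_CUBIC);im[:240,:320]=cv2.resize(w,(320,240),interpolation=cv2.INTER_AREA)
cv2.imwrite("pics/z7.png",im[:,:,::-1])
E
```

```text
t 11.45 p [ 0.5432 -0.2265  0.0855] F [ 0.8516 -0.0107  0.1444] w 0.016931423497528623 x-yaw 175.58923660993796 z [ 0.0819 -0.0079 -0.9966]
shift cm [ 0.3637 -0.3729  4.5329]
turn [-0.1371  4.7177 -1.1139]
```

View pics/z7.png

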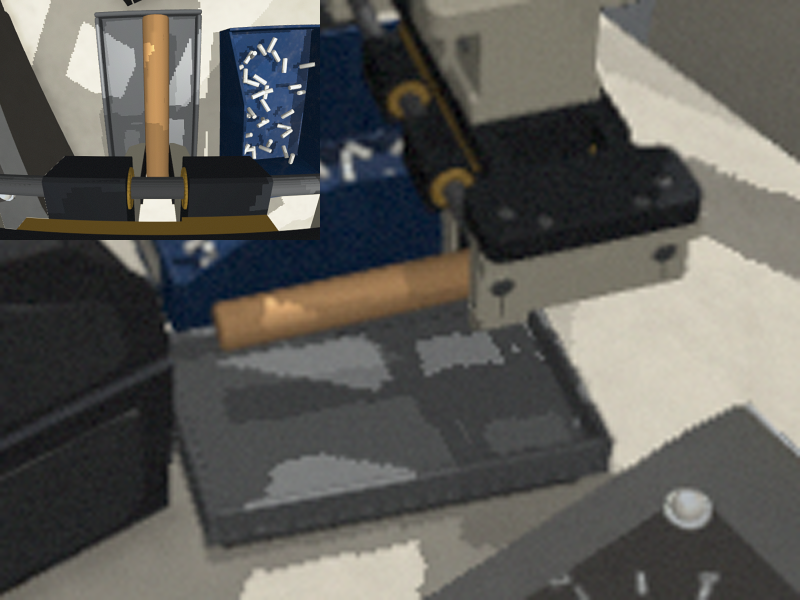

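The rod hangs over the tray, long end toward the robot: (215,330) to (470,275) in the side panel, parallel to the walls in the wrist inset. Lowering.

Request:
send_rows:
  rows:
    - [[0,0,-1],[0.1,-0.3,1],0]
    - [[0,0,0],[0.1,0,1.2],0]
    - [[0,0,0],[0.1,0,0.8],0]
    - [[0,0,0],[0,0,0.4],0]
    - [[0,0,0],[0,0,0],0]

```text
time: 11.97
ee_pos: [0.5421, -0.2304, 0.0543]
tcp_rot: [0.094, 3.056, -0.014]
force: [0.1, 1.1, 0.3]
width: 0.0175
```

```bash
python3 - <<'E'
from h import *
togo((.543,-.2303,.04),176.7)
E
```

```text
t 11.9667 p [ 0.5421 -0.2304  0.0543] F [0.1484 1.1277 0.2511] w 0.017466132381815352 x-yaw 176.50891326500027 z [ 0.0838 -0.0117 -0.9964]
shift cm [0.0324 0.0199 1.4314]
turn [-0.3856  4.8373 -0.2069]
```

Request:
send_rows:
  rows:
    - [[0,0,0],[0,0,0.6],0]
    - [[0,0,0],[0,0,0.4],0]
    - [[0,0,0],[0,0,0.2],0]
    - [[0,0,0],[0,0,0],0]

```text
time: 12.3
ee_pos: [0.5442, -0.2308, 0.0409]
tcp_rot: [0.094, 3.056, -0.014]
force: [0.3, -0.3, -1.1]
width: 0.0169
```

```bash
python3 - <<'E'
from h import *
togo((.543,-.2303,.039),176.7)
E
```

```text
t 12.3 p [ 0.5442 -0.2308  0.0409] F [ 0.3295 -0.2655 -1.0784] w 0.01693546552843704 x-yaw 176.5095302306773 z [ 0.0834 -0.0118 -0.9964]
shift cm [0.1394 0.0483 0.1742]
turn [-0.3903  4.8151 -0.2064]
```

Request:
send_rows:
  rows:
    - [[0,0,0],[0.1,0,0.15],0]
    - [[0,0,0],[0,0,0.05],0]
    - [[0,0,0],[0,0,0],0]

```text
time: 12.55
ee_pos: [0.5436, -0.231, 0.039]
tcp_rot: [0.093, 3.056, -0.015]
force: [0.6, -0.2, -0.3]
width: 0.0172
```

```bash
python3 - <<'E'
from h import *
togo((.543,-.2303,.037),176.7)
s=snap("side","s8.png")["pixels"];w=snap("wrist","w8.png")["pixels"]
im=np.zeros((600,800,3),np.uint8);im[:,:]=cv2.resize(s[280:380,310:443],(800,600),interpolation=cv2.INTER_CUBIC)
cv2.imwrite("pics/z8.png",im[:,:,::-1])
E
```

```text
t 12.55 p [ 0.5436 -0.231   0.039 ] F [ 0.6412 -0.2106 -0.2684] w 0.017181213921969057 x-yaw 176.51386046396158 z [ 0.0837 -0.012  -0.9964]
shift cm [0.0802 0.0648 0.191 ]
turn [-0.4042  4.8353 -0.2028]
```

View pics/z8.png

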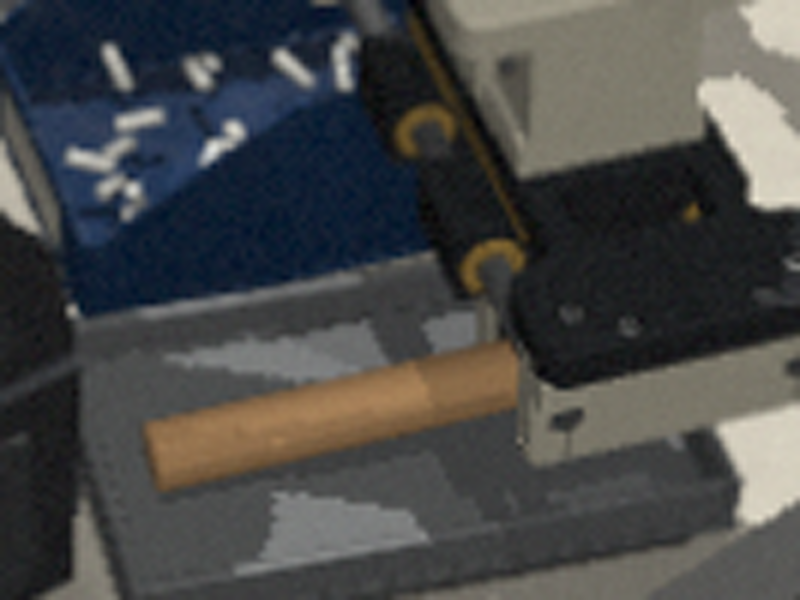

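The rod is inside the tray walls, with its tail near the floor at about (160,455). Lowering to contact.

Request:
send_rows:
  rows:
    - [[0,0,0],[0,0,0.12],0]
    - [[0,0,0],[0,0,0],0]

```text
time: 12.82
ee_pos: [0.5437, -0.231, 0.039]
tcp_rot: [0.093, 3.055, -0.015]
force: [0.5, -0.7, 0.1]
width: 0.0174
```

Request:
send_rows:
  rows:
    - [[0,0,0],[0,0,0.12],0]
    - [[0,0,0],[0,0,0],0]

```text
time: 12.98
ee_pos: [0.5439, -0.2311, 0.039]
tcp_rot: [0.093, 3.055, -0.016]
force: [-0.1, 0.0, 0.0]
width: 0.0172
```

Request:
send_rows:
  rows:
    - [[0,0,0],[0,0,0.1],0]
    - [[0,0,0],[0,0,0],0]

```text
time: 13.15
ee_pos: [0.544, -0.2312, 0.0389]
tcp_rot: [0.093, 3.054, -0.017]
force: [-0.5, 0.7, 0.9]
width: 0.0169
```

Request:
send_rows:
  rows:
    - [[0,0,0],[0,0,0.3],0]
    - [[0,0,0],[0,0,0.2],0]

```text
time: 13.32
ee_pos: [0.5442, -0.2312, 0.0385]
tcp_rot: [0.091, 3.054, -0.018]
force: [-7.9, 4.0, 20.0]
width: 0.0169
```

Firm floor contact. Easing off, then releasing gently.

Request:
send_rows:
  rows:
    - [[0,0,0],[0,0,-0.1],0]
    - [[0,0,0],[0,0,0],0]
    - [[0,0,0],[0,0,0],0.19]
    - [[0,0,0],[0,0,0],0.2]
    - [[0,0,0],[0,0,0],0.21]
    - [[0,0,0],[0,0,0],0.23]
    - [[0,0,0],[0,0,0],0.28]
    - [[0,0,0],[0,0,0],0.35]
  newtons: 3

```text
time: 13.98
ee_pos: [0.5449, -0.232, 0.039]
tcp_rot: [0.091, 3.052, -0.02]
force: [0.4, -1.4, 2.2]
width: 0.0282
```

Request:
send_rows:
  rows:
    - [[0,0,0],[0,0,0],0.38]
    - [[0,0,0],[0,0,-0.6],0.38]
    - [[0,0,0],[0,0,-1],0.38]
    - [[0,0,0],[0,0,-2],0.38]
    - [[0,0,0],[0,0,-3],0.38]
    - [[0,0,0],[0,0,-3],0.38]
    - [[0,0,0],[0,0,-2],0.38]
    - [[0,0,0],[0,0,0],0.38]

```text
time: 14.65
ee_pos: [0.5326, -0.2285, 0.1608]
tcp_rot: [0.092, 3.057, -0.014]
force: [0.1, -0.2, 0.1]
width: 0.0356
```

```bash
python3 - <<'E'
from h import *
togo((.543,-.2303,.2),176.7)
s=snap("side","s9.png")["pixels"];w=snap("wrist","w9.png")["pixels"];t=snap("top","t9.png")["pixels"]
im=np.zeros((600,800,3),np.uint8);im[:,:]=cv2.resize(s[280:400,290:450],(800,600),interpolation=cv2.INTER_CUBIC);im[:240,:320]=cv2.resize(w,(320,240),interpolation=cv2.INTER_AREA)
cv2.imwrite("pics/z9.png",im[:,:,::-1])
S=load("s9.png");W=load("w9.png")
for n,c in(("s",S),("w",W)):
    m=cv2.inRange(cv2.cvtColor(c["pixels"],cv2.COLOR_RGB2HSV),(5,70,60),(22,255,255))
    if n=="s": m[:300]=0;m[400:]=0;m[:,:310]=0;m[:,440:]=0
    else: m[330:]=0
    k,l,st,ce=cv2.connectedComponentsWithStats(m);i=1+np.argmax(st[1:,4]);rect=cv2.minAreaRect(np.argwhere(l==i)[:,::-1].astype(np.int32));b=cv2.boxPoints(rect)
    e=sorted([(b[j]+b[(j+1)%4])/2 for j in range(4)],key=lambda q:np.linalg.norm(q-np.array(rect[0])))[2:];print(n,st[i],[onz(c,q,.025) for q in e])
E
```

```text
t 14.65 p [ 0.5326 -0.2285  0.1608] F [ 0.1186 -0.2359  0.0913] w 0.03562829655221731 x-yaw 176.57562512837708 z [ 0.0828 -0.0116 -0.9965]
shift cm [-1.3759 -0.1402 -3.8214]
turn [-0.3846  4.7798 -0.1401]
s [335 338  77  24 903] [array([ 0.5658, -0.2333,  0.025 ]), array([ 0.4428, -0.2261,  0.025 ])]
w [ 297   87   29  186 5003] [array([ 0.5645, -0.2343,  0.025 ]), array([ 0.4417, -0.2265,  0.025 ])]
```

View pics/z9.png

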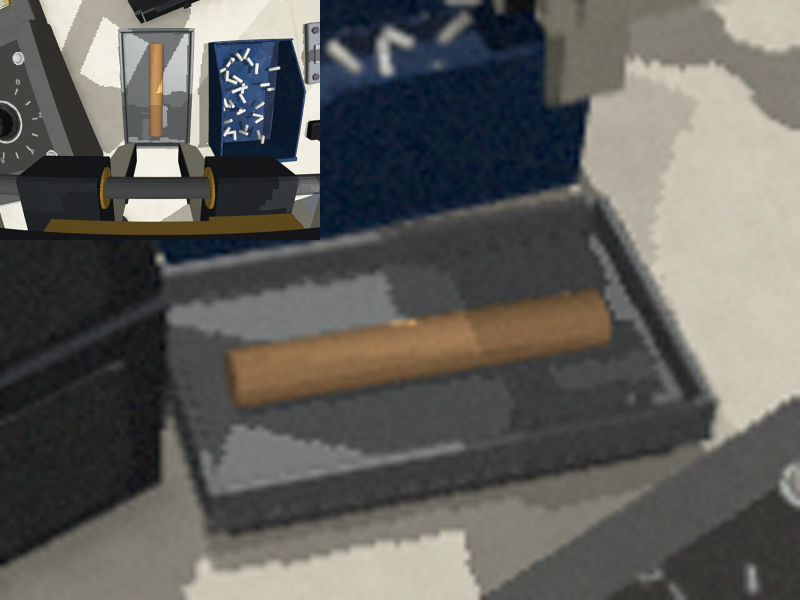

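The rod lies flat near the middle of the tray, and the gripper is clear of it. Both views agree at z=0.025. I'll raise slightly, then hand in.

Request:
send_rows:
  rows:
    - [[0,0,0],[0,0,-2],0.38]
    - [[0,0,0],[0,0,-2],0.38]
    - [[0,0,0],[0,0,0],0.38]
    - [[0,0,0],[0,0,0],0.38]

```text
time: 15.13
ee_pos: [0.5238, -0.2241, 0.1884]
tcp_rot: [0.093, 3.076, 0.005]
force: [0.1, -0.4, -0.9]
width: 0.0355
```

```bash
python3 -c "
from h import *
togo((.543,-.2303,.2)); print(r.hand_in())"
```

```text
t 15.1333 p [ 0.5238 -0.2241  0.1884] F [ 0.1261 -0.36   -0.8552] w 0.03552045487861258 x-yaw 176.5214249346243 z [ 0.0646  0.0015 -0.9979]
shift cm [-2.0201 -0.499  -1.0321]
the job is handed in; nothing more can be done
None
```

The rod lies flat in the grey tray, released and clear of the walls, and the job was handed in at 15.1 s. I pressed the tube down until the rod slid to the stop and let it come level. I then drew the rod about 107 mm straight out and laid it in the tray tail end first.

**Last checks:**
- The side and wrist views agree to about 1.5 mm on the rod's ends: (0.565, -0.234) and (0.442, -0.226) at z = 0.025. That gives a length of 123 mm against the 120 mm stated.
- The gripper was open and well above the rod, with forces near zero.

**What did not go as planned:**
- During the press the finger drifted about 6 mm sideways on the pad but stayed on it. Force peaked at about 16 N up, more than the 7 N needed.
- The fingertips reached the tray floor before the rod's gripped end did, with a short contact of about 20 N. By the geometry that end settled the last few millimetres (up to about 7) as the jaws opened, with the tail already at or near the floor.
- The two-view tray rim heights scattered from 24 to 39 mm, against 30 mm stated.

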